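# Start a hotplate stirrer in the proper order

## Robot

A 6-joint arm with a two-finger parallel gripper is mounted at the origin on the work surface. World frame = base frame: x ahead of the robot, y to its left, z up, the work surface at z = 0. Lengths are in mm, angles in rad, forces in N, time in s.
With the tool pointing down it reaches from about 275 to 1000 mm from the base axis. Payload 8.4 kg.
Tool frame: the origin (TCP) lies at the very end of the fingers, on their centre line; the grasp point (between the pads) lies 19 mm behind it; z points along the fingers, y is the line along which they close (so a half turn about z gives the same grasp; the last joint's range is limited). The gripper opens to 85 mm and grips with 20 to 120 N. Pads are 22 mm wide; open, the fingers measure 114 mm over their backs; the gripper's body (76 mm by 85 mm) begins 54 mm behind the grasp point. The pads swing forward as they close: fully open they stand 13 mm farther back than shut.
Start: joints at [1.267, 0.353, 1.633, -0, 1.155, -0.002], TCP at [185.773, 596.755, 231.281] pointing down, gripper open.
Joint ranges: [-2.63, 2.63], [-0.92, 2.1], [0.06, 2.66], [-1.3, 4.44], [0, 2.69], [-3.02, 3.02]. Speed limits (rad/s): [2.22, 2.22, 2.79, 3.14, 3.14, 3.14].

## Interface

Orientations are given as [roll, pitch, yaw] about the fixed x, y, z axes, in that order (R = Rz(yaw) Ry(pitch) Rx(roll)).
In Python, from rig import telemetry, imaging, r gives the robot as it stands. The module is installed in compiled form; this text tells all that it offers.
- The arm moves only by the tool step_arm, never from a script. Its argument "moves" is a list of rows, each a list of 3 entries, a list of its own where there are three numbers: the turn, a rotation vector about the tool's x, y, z scaled (see below), then the shift along the tool's x, y, z scaled (see below), then the opening, from -1 (shut) to 1 (fully open). A call has 1 to 8 rows; each row is the pose to reach, as a shift and turn from the pose commanded when the call began, along the tool's axes at that moment; what a row does not reach only later rows make up. The controller multiplies each number of a shift by 200 mm and each number of a turn by 45 degrees. A row lasts 1/10 s, in which the tool goes at most 50 mm and 8.59 degrees, less where a joint would pass 70% of its speed; a pose out of reach is approached as far as the arm can. A call with a number of a shift or a turn outside -1 to 1 is refused whole. A call with a gripper value outside its range is refused whole. The fingers move at their own pace and stop on an object; "squeeze" is the grip in N (left out, the last holds). Time passes only in rows, so rows that repeat a pose let the fingers close. It gives the time, the measured TCP pose, the force, the opening and the grip force at its end, in the units of the state.
- telemetry.sense(): the state, without advancing time (a new reading comes with each control period).
- imaging.grab_frame(name): name is "side" or "top"; returns the picture (400x640x3 uint8, red, green, blue); there is no depth.
- imaging.calibration(name): a dict with "fx", "fy", "cx", "cy" (pixels), "cam_to_world" (4x4, takes a point from camera to world coordinates). Camera axes: x right, y up, looking along -z (the intrinsics and any distortion apply to the point x, -y, -z); pixel columns grow to the right and rows downward; lengths in mm; the calibration is good to about 2 mm. A picture is of the moment at which its call begins. calibration takes no time and is no camera call.
- r.sign_off(): hands the job in; it is judged then, once.
Trained networks look in the newest picture that a camera, given by its name, has taken for a name from the list of things; names that differ only in an ending like _2 or _b are one class to them, and where a whole thing is asked for, a point or a joint stands for the part that bears it (a point fixed in the world has none). Each returns a list of dicts, best first, with "conf" (0 to 1); they miss things now and then, are a little off and sometimes report something else, mostly with a low value. They report only what shows in the picture. A call takes as long as a camera call. They do not tell look-alikes from the thing itself.
- imaging.recognise(camera, name): "extent" ([left, top, width, height] in pixels, round what is visible of it).
- imaging.mark_of(camera, name): "xy" ([column, row] in pixels: a listed point, or the origin of a listed thing).
The state is a dict: "clock": time; "qpos": joint angles; "qvel": joint speeds; "joint_efforts": joint torques, N m; "eef_pos": TCP position; "tcp_rot": TCP orientation; "contact_force": force on the tool from outside, world axes, zero at the start; "wrist_torque": the same for the moment, N m; "opening": opening from 0.0 (shut) to 1.0 (fully open); "grasp_force": force on a finger pad.
Only numpy, scipy, OpenCV 4.12 (cv2) and the standard library are available. Lean on these libraries where they do the work, as an engineer would, in place of code of your own. Each camera call takes 0.05 s, during which the arm holds its last target. There are 200 camera calls.

## Task

Start up the blue hotplate stirrer for the covered beaker standing on it: press the green mains switch on, then the yellow stirrer switch, and only then the red heater switch, each by pushing down its raised near end until the rocker snaps over and stays on. Leave the two dials as they are set, and do not shift or lift the beaker or the things standing on the bench beside it.

Things in the scene. Friction and masses are not known exactly. Their poses are not given: they have to be found in the camera images.
- hotplate: Blue hotplate stirrer, fixed to the bench, 300 deep (x) x 280 wide (y). Origin: centre of its underside; its -x side is the front, facing the robot. Rear: steel heating plate 172 x 210, top 88 above the bench, centred at x +62. Front: console with white fascia, rising at 0.20 rad (11.5 deg) from level, from 46 high at x -150 to 70 high at x -30. Green, yellow, red switches 65 apart, in any order.
- display (a point): Centre of the dark display window (72 x 26 mm, 2 mm proud) on the console, midway between the two black dials, 52 mm up the slope from the switches' pivots; x axis along the hotplate's x, z up.
- mains (a joint): The mains (power) switch: snap-action rocker, green paddle 23 mm wide, 32 mm near to far end, in a black bezel (40 x 32, 3 mm proud of the fascia). Rad: 0 = off (near end, at the console's front side, raised 6.5 mm; far half flush), 0.42 = on (near half flush, far end raised). Pushing the near end down takes about 3 N; past the middle, 0.21, it snaps over and stays; pressed less, it springs back.
- mains_press (a point): Where to press the green rocker: top face of its near half, 12 mm from the pivot line, 4 mm from the near end, midway across. Moves with the paddle: from off to on it goes down 5 mm, square to the fascia; the bezel top then lies 0.5 mm lower, and the fingertip may overhang it to the front. While off, its x axis points up the slope (to the plate), z square out of the fascia.
- stirrer (a joint): The stirrer-motor switch: snap-action rocker, yellow paddle 23 mm wide, 32 mm near to far end, in a black bezel (40 x 32, 3 mm proud of the fascia). Rad: 0 = off (near end, at the console's front side, raised 6.5 mm; far half flush), 0.42 = on (near half flush, far end raised). Pushing the near end down takes about 3 N; past the middle, 0.21, it snaps over and stays; pressed less, it springs back.
- stirrer_press (a point): Where to press the yellow rocker: top face of its near half, 12 mm from the pivot line, 4 mm from the near end, midway across. Moves with the paddle: from off to on it goes down 5 mm, square to the fascia; the bezel top then lies 0.5 mm lower, and the fingertip may overhang it to the front. While off, its x axis points up the slope (to the plate), z square out of the fascia.
- heater (a joint): The heater switch: snap-action rocker, red paddle 23 mm wide, 32 mm near to far end, in a black bezel (40 x 32, 3 mm proud of the fascia). Rad: 0 = off (near end, at the console's front side, raised 6.5 mm; far half flush), 0.42 = on (near half flush, far end raised). Pushing the near end down takes about 3 N; past the middle, 0.21, it snaps over and stays; pressed less, it springs back.
- heater_press (a point): Where to press the red rocker: top face of its near half, 12 mm from the pivot line, 4 mm from the near end, midway across. Moves with the paddle: from off to on it goes down 5 mm, square to the fascia; the bezel top then lies 0.5 mm lower, and the fingertip may overhang it to the front. While off, its x axis points up the slope (to the plate), z square out of the fascia.
- speed_dial_mark (a point): Outer end of the white pointer on top of the left (+y of the hotplate) black dial, 15 mm from its axis. The dial is 42 mm across, 19 mm high off the fascia, in the row behind the switches: axis 50 mm up the slope from the switches' pivots, 95 mm from the middle. It turns with light friction.
- heat_dial_mark (a point): Outer end of the white pointer on top of the right (-y of the hotplate) black dial, 15 mm from its axis. The dial is 42 mm across, 19 mm high off the fascia, in the row behind the switches: axis 50 mm up the slope from the switches' pivots, 95 mm from the middle. It turns with light friction.
- beaker: Covered steel beaker standing on the heating plate, 94 mm across its lid, 97 mm tall to the top of its black lid knob, about 0.55 kg; origin at the centre of its underside, z up.
- bottle: Amber reagent bottle with a blue cap standing on the bench beside the console, 68 mm across, 150 mm tall; origin at the centre of its underside.
- crucible: White porcelain crucible with lid standing on the bench beside the console, 58 mm across, 56 mm tall; origin at the centre of its underside.
Mind the look-alikes: they are no part of the job. Several things look just like the crucible: the one meant starts farthest to the robot's left. Several things have the shape of the bottle; the one meant has the colours described above.

How it is judged:
By the outcome, as a careful person would: the job done as asked, in the order asked, and still so for the second after the job is handed in, with the robot touching nothing.
It also fails if it takes over 42 s, if anything falls off the work surface, if the arm or the gripper's body presses on something with over 40 N, if the wrist force passes 120 N, or if a joint passes its speed limit or range.

## Working session

There is one attempt and no reset: what is moved stays moved. The work goes in short steps, Python scripts to look and compute and a tool call to move; the robot and the scene stay as the last step left them, time stands still between calls to the robot, and variables do not carry over. Pictures are saved under pics/ and viewed, at most 10 in all, crops included, and the job is handed in when it is done.

Besides the shell and the picture viewer there is one more tool, called after ">>>" as name(argument=value, ...) on one line, values as JSON. step_arm: Moves the arm, as the interface text tells. Its arguments: {"type":"object","properties":{"moves":{"type":"array"},"squeeze":{"type":"number"}},"required":["moves"]}

```bash
mkdir -p pics
cat > h.py <<'E'
import numpy as np, cv2
from rig import telemetry, imaging, r
def ray(cam,xy):
    c=imaging.calibration(cam);T=np.array(c["cam_to_world"])
    d=T[:3,:3]@np.array([(xy[0]-c["cx"])/c["fx"],-(xy[1]-c["cy"])/c["fy"],-1])
    return T[:3,3],d/np.linalg.norm(d)
def tri(a,b):
    (p,u),(q,v)=ray("side",a),ray("top",b)
    s=np.linalg.lstsq(np.c_[u,-v],q-p,rcond=None)[0]
    x,y=p+s[0]*u,q+s[1]*v
    return (x+y)/2,np.linalg.norm(x-y)
def proj(cam,X):
    c=imaging.calibration(cam);T=np.linalg.inv(np.array(c["cam_to_world"]))
    p=T[:3,:3]@X+T[:3,3]
    return np.array([c["cx"]+c["fx"]*p[0]/-p[2],c["cy"]+c["fy"]*-p[1]/-p[2]])
E
python3 - <<'E'
from h import *
np.set_printoptions(precision=1,suppress=True)
for c in("side","top"):
    cv2.imwrite(f"pics/{c}0.png",imaging.grab_frame(c)[:,:,::-1])
    print(c,{k:(v if np.isscalar(v) else np.round(v,2).tolist()) for k,v in imaging.calibration(c).items()})
for n in["mains_press","stirrer_press","heater_press","display","speed_dial_mark","heat_dial_mark","beaker","hotplate"]:
    m={c:imaging.mark_of(c,n)[:3] for c in("side","top")}
    print(n,{c:[(np.round(d["xy"],1).tolist(),round(d["conf"],2)) for d in m[c]] for c in m})
    if m["side"] and m["top"]: print(*tri(m["side"][0]["xy"],m["top"][0]["xy"]))
print(telemetry.sense())
E
```

```text
side {'fx': 388.0676469952121, 'fy': 388.0676469952121, 'cx': 322.6499905380667, 'cy': 199.45404303802627, 'cam_to_world': [[0.98, 0.14, -0.14, 436.02], [-0.2, 0.73, -0.66, -550.08], [0.01, 0.67, 0.74, 724.71], [0.0, 0.0, 0.0, 1.0]]}
top {'fx': 379.5445458401041, 'fy': 379.5445458401041, 'cx': 324.1220574768461, 'cy': 200.48036899919404, 'cam_to_world': [[0.03, 0.99, -0.15, 421.13], [-1.0, 0.03, 0.01, 26.07], [0.02, 0.15, 0.99, 992.52], [0.0, 0.0, 0.0, 1.0]]}
mains_press {'side': [([311.4, 273.2], 0.74)], 'top': [([376.5, 149.2], 0.51), ([390.8, 226.1], 0.47)]}
[ 589.8 -132.9  101.3] 199.40243493870148
stirrer_press {'side': [([309.5, 221.0], 0.48)], 'top': [([333.0, 222.2], 0.71)]}
[516.1 -11.6  52.7] 4.75584796320817
heater_press {'side': [([313.1, 247.6], 0.53)], 'top': [([363.7, 226.1], 0.51), ([275.7, 203.7], 0.42)]}
[509.3 -87.5  58.1] 6.8721339141471836
display {'side': [([336.3, 242.3], 0.64), ([310.3, 220.1], 0.45), ([309.4, 273.2], 0.23)], 'top': [([366.9, 203.9], 0.91)]}
[560.1 -93.   71.6] 1.083719550450123
speed_dial_mark {'side': [([328.5, 202.7], 0.47)], 'top': [([321.2, 196.0], 0.46)]}
[572.1  20.1  69. ] 7.908107916749468
heat_dial_mark {'side': [([342.8, 269.0], 0.62)], 'top': [([400.9, 206.5], 0.77), ([335.2, 225.0], 0.39)]}
[ 553.4 -171.8   94.7] 2.2854827727081024
beaker {'side': [([399.1, 235.2], 0.61)], 'top': [([377.9, 149.6], 0.81)]}
[ 688.7 -115.2   93.3] 6.106666357328065
hotplate {'side': [([361.9, 260.8], 0.94)], 'top': [([362.6, 181.4], 0.61)]}
[628.7 -91.6 -17.2] 11.063616152691484
{'clock': 0.9, 'qpos': array([ 1.3,  0.4,  1.6, -0. ,  1.2, -0. ]), 'qvel': array([ 0., -0.,  0., -0., -0.,  0.]), 'joint_efforts': array([  0. , -60.5, -34.2,   0. ,   0. ,  -0. ]), 'eef_pos': array([185.8, 596.7, 231.3]), 'tcp_rot': array([-3.1,  0. ,  2.8]), 'contact_force': array([ 0.8,  0. , -1.1]), 'wrist_torque': array([ 0.1, -0. , -0.1]), 'grasp_force': 0.0, 'opening': 0.9963409017080839}
```

Run:
```python
import cv2
a=cv2.imread("pics/side0.png")[150:350,220:480];b=cv2.imread("pics/top0.png")[100:290,260:500]
cv2.imwrite("pics/sc.png",cv2.resize(a,None,fx=3,fy=3,interpolation=2));cv2.imwrite("pics/tc.png",cv2.resize(b,None,fx=3,fy=3,interpolation=2))
```

```text
(no output)
```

View pics/sc.png

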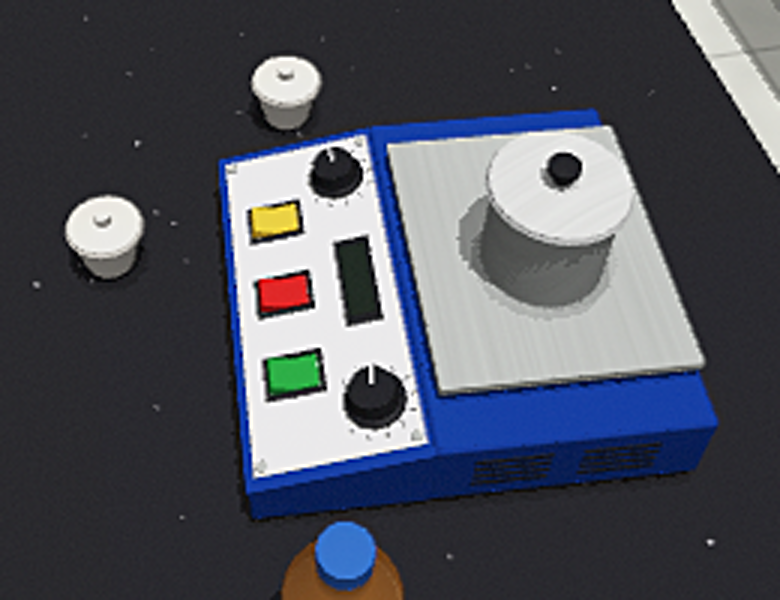

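View pics/tc.png

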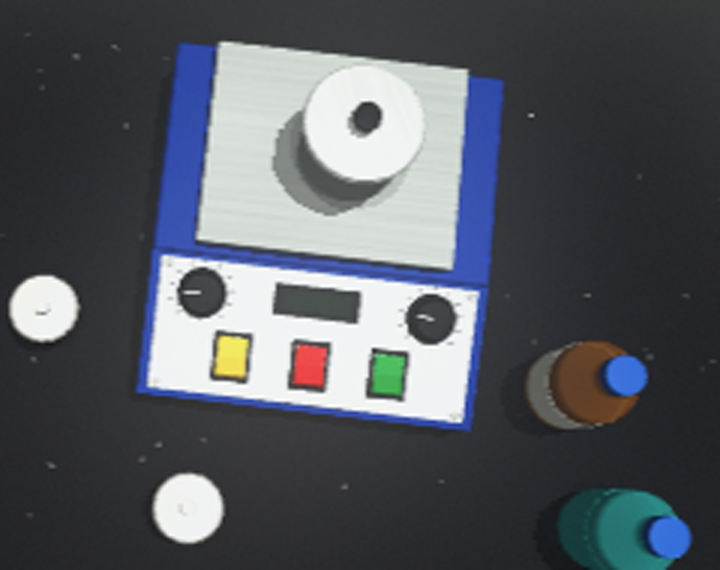

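View pics/side0.png

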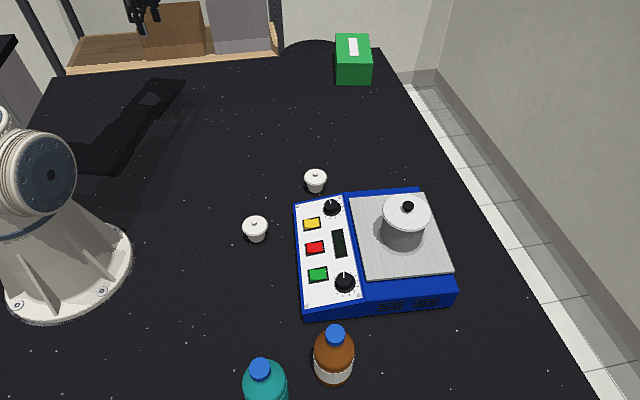

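Seen in both views: yellow, red, green from the robot's left to right (side crop at 275,222 / 285,293 / 294,374; top crop at 231,357 / 310,366 / 388,374). The display is behind them and the dials are outboard. Next I'll fit the hotplate pose from colour centroids in both views.

```bash
cat > fit.py <<'E'
from h import *
from scipy.optimize import least_squares
np.set_printoptions(precision=2,suppress=True)
def cen(img,lo,hi,box):
    hsv=cv2.cvtColor(img,cv2.COLOR_BGR2HSV);m=cv2.inRange(hsv,lo,hi);k=np.zeros_like(m);x0,y0,x1,y1=box;k[y0:y1,x0:x1]=m[y0:y1,x0:x1]
    n,_,st,_=cv2.connectedComponentsWithStats(k);i=1+np.argmax(st[1:,4]);M=cv2.moments((_:=cv2.connectedComponents(k)[1])==0 and k if False else (cv2.connectedComponents(k)[1]==i).astype(np.uint8),True)
    return np.array([M["m10"]/M["m00"],M["m01"]/M["m00"]]),st[i,4]
col={"yellow":((20,110,80),(35,255,255)),"red":((0,140,80),(8,255,255)),"green":((50,110,60),(80,255,255))}
box={"side":(290,190,340,300),"top":(310,200,410,245)}
off={"yellow":65,"red":0,"green":-65}
a=.2;U=np.array([np.cos(a),0,np.sin(a)]);N=np.array([-np.sin(a),0,np.cos(a)]);O=np.array([-150,0,46.])
def world(p,s,y,n):
    c,d=np.cos(p[2]),np.sin(p[2]);q=O+U*s+N*n+np.array([0,y,0])
    return np.array([c*q[0]-d*q[1]+p[0],d*q[0]+c*q[1]+p[1],q[2]])
def press(p,name): return world(p,p[3]-12*np.cos(.42),off[name],3.5+12*np.sin(.42))
if __name__=="__main__":
    obs=[]
    for cam in box:
        im=cv2.imread(f"pics/{cam}0.png")
        for k in col:
            c,ar=cen(im,*col[k],box[cam]);print(cam,k,c,ar);obs.append((cam,k,c))
    obs+=[("side","display",np.array([339.5,243.])),("top","display",np.array([365.5,201.3]))]
    def model(p,cam,k):
        if k=="display": return proj(cam,world(p,p[3]+52,0,2))
        P=[world(p,p[3]+s,off[k]+y,n) for s,n in((-14.6,10),(0,3.5),(16,3.5)) for y in(-11.5,11.5)]
        H=cv2.convexHull(np.float32([proj(cam,x) for x in P]));M=cv2.moments(H);return np.array([M["m10"]/M["m00"],M["m01"]/M["m00"]])
    for cams in(("side","top"),("side",),("top",)):
        f=lambda p:np.concatenate([model(p,c,k)-x for c,k,x in obs if c in cams])
        s=least_squares(f,[640,-90,-.1,40]);print(cams,s.x,s.fun)
        for k in off: print(k,press(s.x,k))
        if len(cams)==2:np.save("p.npy",s.x)
E
python3 fit.py
```

```text
side yellow [310.99 222.96] 146
side red [313.82 247.17] 156
side green [317.05 273.95] 189
top yellow [336.57 218.57] 135
top red [362.89 221.61] 120
top green [389.03 224.55] 125
('side', 'top') [633.18 -96.54  -0.09  33.7 ] [ 0.74 -0.42  0.72 -0.42  0.62 -0.26  0.59  0.24  0.35  0.33  0.29  0.52
 -0.53 -0.21  0.15 -0.05]
yellow [510.13 -20.25  58.74]
red [504.32 -84.99  58.74]
green [ 498.52 -149.73   58.74]
('side',) [630.54 -94.55  -0.05  37.16] [-0.07  0.57  1.19  0.56  2.5   0.72 -0.16 -0.08]
yellow [507.76 -23.67  59.43]
red [504.69 -88.6   59.43]
green [ 501.62 -153.53   59.43]Traceback (most recent call last):
  File "fit.py", line 29, in <module>
    s=least_squares(f,[640,-90,-.1,40]);print(cams,s.x,s.fun)
    return func(*args, **kwargs)
    result = trf(vector_fun.fun, vector_fun.jac, x0, f0, J0, lb, ub, ftol, xtol,
                 gtol, max_nfev, x_scale, loss_function, tr_solver,
                 tr_options.copy(), verbose, callback=callback_wrapped)
    return trf_no_bounds(
        fun, jac, x0, f0, J0, ftol, xtol, gtol, max_nfev, x_scale,
        loss_function, tr
[... 930 characters left out ...]
return np.atleast_1d(self.fun(x))
                         ~~~~~~~~^^^
    return self.f(x, *self.args, **self.kwargs)
           ~~~~~~^^^^^^^^^^^^^^^^^^^^^^^^^^^^^^
  File "fit.py", line 28, in <lambda>
    f=lambda p:np.concatenate([model(p,c,k)-x for c,k,x in obs if c in cams])
                               ~~~~~^^^^^^^
  File "fit.py", line 26, in model
    H=cv2.convexHull(np.float32([proj(cam,x) for x in P]));M=cv2.moments(H);return np.array([M["m10"]/M["m00"],M["m01"]/M["m00"]])
                                 ~~~~^^^^^^^
  File "h.py", line 13, in proj
    c=imaging.calibration(cam);T=np.linalg.inv(np.array(c["cam_to_world"]))
ValueError: time passes only in moves, steps and waits
```

```bash
cat > plan.py <<'E'
import sys
from h import *
from fit import world,off
from scipy.spatial.transform import Rotation as Ro
np.set_printoptions(precision=4,suppress=True)
p=np.load("p.npy")
def plan(name,n,back=13.,sgn=None):
    s=telemetry.sense();R=Ro.from_euler("xyz",s["tcp_rot"])
    X=world(p,p[3]-back,off[name],n);W=lambda *q:world(p,*q)-world(p,0,0,0)
    for g in ((1,-1) if sgn is None else (sgn,)):
        z=-W(0,0,1);x=g*W(1,0,0);T=Ro.from_matrix(np.c_[x,np.cross(z,x),z])
        d=R.inv().apply(X-s["eef_pos"]);t=(R.inv()*T).as_rotvec()
        print(name,"sgn",g,"turn/45",t/np.radians(45),"shift/200",d/200,"target",X)
    print("t",s["clock"],"pos",s["eef_pos"],"rot",s["tcp_rot"],"F",s["contact_force"],"open",s["opening"],"q",s["qpos"])
if __name__=="__main__":
    plan(sys.argv[1],float(sys.argv[2]),float(sys.argv[3]) if len(sys.argv)>3 else 13.,int(sys.argv[4]) if len(sys.argv)>4 else None)
E
python3 plan.py green 80
python3 - <<'E'
from h import *
for n in ("bottle","crucible"):
    for c in ("side","top"): print(n,c,[(np.round(d["xy"]).tolist(),round(d["conf"],2)) for d in imaging.mark_of(c,n)[:4]])
def bench(cam,xy):
    o,d=ray(cam,xy);return o-d*o[2]/d[2]
# bottle base by eye: side (333,381), top from crop (550,390)/3+(260,100)
print(bench("side",(333,378)),bench("top",(447,229)))
E
```

```text
green sgn 1 turn/45 [-0.3725  0.0397  3.7121] shift/200 [-2.5231 -3.116   0.5139] target [ 482.3564 -148.2828  128.5181]
green sgn -1 turn/45 [-0.0271 -0.2537 -0.2695] shift/200 [-2.5231 -3.116   0.5139] target [ 482.3564 -148.2828  128.5181]
t 0.9 pos [185.7632 596.7392 231.283 ] rot [-3.1416  0.      2.8398] F [ 0.7601  0.0131 -1.1157] open 0.9963409017080839 q [ 1.2666  0.353   1.6334 -0.      1.1552 -0.0024]
bottle side [([332.0, 367.0], 0.97), ([273.0, 395.0], 0.59)]
bottle top [([457.0, 275.0], 0.97), ([447.0, 229.0], 0.69)]
crucible side [([257.0, 235.0], 0.96), ([315.0, 189.0], 0.86)]
crucible top [([276.0, 203.0], 0.95), ([324.0, 268.0], 0.86), ([365.0, 182.0], 0.26)]
[ 503.19739022 -330.71213147    0.        ] [ 510.09367955 -314.21921167    0.        ]
```

>>> step_arm(moves=[[[0,0,0],[-0.84,-1,0],-1],[[0,0,0],[-0.84,-1,0],-1],[[0,0,0],[-0.84,-1,0],-1],[[0,0,0],[-0.84,-1,0],-1],[[0,0,0],[-0.84,-1,0],-1],[[0,0,0],[-0.84,-1,0],-1]], squeeze=30)

```text
clock: 1.7
eef_pos: [287.4, 351.9, 231.2]
tcp_rot: [-3.14, 0.0, 2.838]
contact_force: [0.1, 0.5, 0.6]
opening: 0.006
grasp_force: 0.0
```

>>> step_arm(moves=[[[0,0,0],[-0.84,-1,0],-1],[[0,0,0],[-0.84,-1,0],-1],[[0,0,0],[-0.84,-1,0],-1],[[0,0,0],[-0.84,-1,0],-1],[[0,0,0],[-0.84,-1,0],-1],[[0,0,0],[-0.84,-1,0],-1]])

```text
clock: 2.3
eef_pos: [389.3, 111.7, 231.7]
tcp_rot: [-3.141, 0.002, 2.836]
contact_force: [-0.0, 0.7, -0.1]
opening: -0.002
grasp_force: 0.0
```

>>> step_arm(moves=[[[0,0,0],[-0.84,-1,0],-1],[[0,0,0],[-0.84,-1,0],-1],[[0,0,0],[-0.84,-1,0],-1],[[0,0,0],[-0.84,-1,0],-1],[[0,0,0],[-0.84,-1,0],-1],[[0,0,0],[-0.84,-1,0],-1],[[0,0,0],[-0.84,-1,0],-1]])

```text
clock: 3.0
eef_pos: [489.4, -126.6, 231.0]
tcp_rot: [3.141, -0.0, 2.837]
contact_force: [-0.8, 0.2, -0.4]
opening: -0.003
grasp_force: 0.0
```

```bash
python3 plan.py green 60 13 -1
```

```text
green sgn -1 turn/45 [-0.0269 -0.2539 -0.2726] shift/200 [-0.0184 -0.1097  0.6104] target [ 486.3139 -148.6375  108.9168]
t 3.0 pos [ 489.3923 -126.645   231.0033] rot [ 3.1413 -0.0003  2.8374] F [-0.777   0.2024 -0.3847] open -0.002566039318589671 q [-0.2564  0.167   1.8847  0.0004  1.0902 -1.5232]
```

>>> step_arm(moves=[[[-0.027,-0.254,-0.273],[-0.018,-0.11,0.3],-1],[[-0.027,-0.254,-0.273],[-0.018,-0.11,0.61],-1],[[-0.027,-0.254,-0.273],[-0.018,-0.11,0.61],-1],[[-0.027,-0.254,-0.273],[-0.018,-0.11,0.61],-1],[[-0.027,-0.254,-0.273],[-0.018,-0.11,0.61],-1]])

```text
clock: 3.5
eef_pos: [485.9, -146.7, 109.9]
tcp_rot: [3.141, 0.199, 3.055]
contact_force: [0.6, -0.3, 0.8]
opening: 0.002
grasp_force: 0.0
```

```bash
python3 plan.py green 20 13 -1
python3 - <<'E'
from h import *
a=imaging.grab_frame("side")[150:350,220:480];b=imaging.grab_frame("top")[130:270,280:440]
b=cv2.resize(b,(457,400),interpolation=2);a=cv2.resize(a,(520,400),interpolation=2)
cv2.imwrite("pics/hov.png",cv2.resize(np.hstack([a,b]),(800,328))[:,:,::-1])
E
```

```text
green sgn -1 turn/45 [ 0.0014 -0.0007  0.0039] shift/200 [-0.002  -0.0097  0.2054] target [ 494.2289 -149.347    69.7141]
t 3.5 pos [ 485.9005 -146.6893  109.9092] rot [3.1411 0.1995 3.0553] F [ 0.5807 -0.3397  0.7536] open 0.0024166254379806183 q [-0.3285  0.2537  2.1263  0.0891  0.5698 -1.8835]
```

View pics/hov.png

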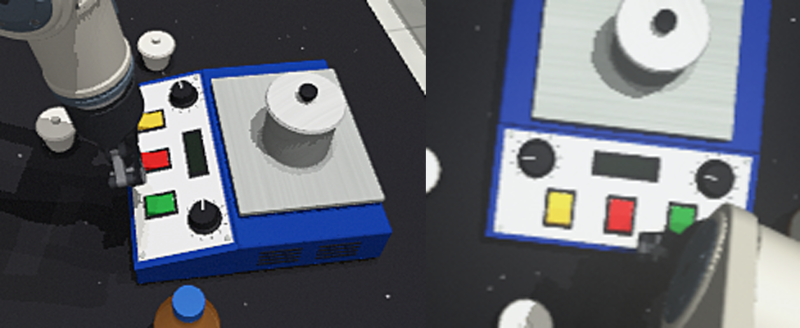

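The gripper is at the console's front: the fingertip is near (125,180) in the side half and (650,243) in the top half. Before pressing I'll check that the TCP projection agrees.

Run:
```python
from h import *
P=telemetry.sense()["eef_pos"];s,t=proj("side",P),proj("top",P)
print(s,t,"in montage", (s-[220,150])*2*800/977, ((t-[280,130])*[457/160,400/140]+[520,0])*800/977)
a=imaging.grab_frame("side")[180:320,260:400];b=imaging.grab_frame("top")[180:290,310:430]
for im,c in((a,s-[260,180]),(b,t-[310,180])): im[int(c[1]),int(c[0])]=(255,0,255)
a=cv2.resize(a,(400,400),interpolation=0);b=cv2.resize(b,(400,367),interpolation=0)
cv2.imwrite("pics/hov2.png",np.hstack([a[:367],b])[:,:,::-1])
```

```text
[305.29047814 259.27227726] [392.19057747 232.76466717] in montage [139.67734394 178.95152878] [688.1836945  240.42033553]
```

View pics/hov2.png

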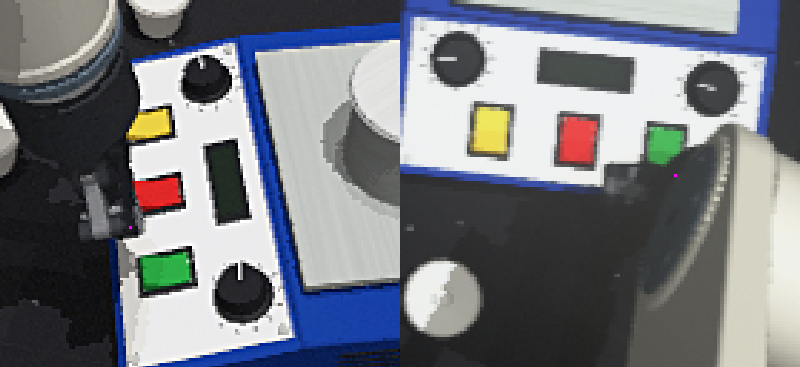

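The projected TCP lands on the fingertips, so I'm going down to just above the paddle.

>>> step_arm(moves=[[[0,0,0],[-0.002,-0.01,0.12],-1],[[0,0,0],[-0.002,-0.01,0.2],-1],[[0,0,0],[-0.002,-0.01,0.235],-1],[[0,0,0],[-0.002,-0.01,0.235],-1],[[0,0,0],[-0.002,-0.01,0.235],-1]])

```text
clock: 4.2
eef_pos: [495.6, -150.9, 64.1]
tcp_rot: [-3.141, 0.201, 3.055]
contact_force: [1.2, -0.2, -0.6]
opening: 0.001
grasp_force: 0.0
```

```bash
python3 plan.py green 4 13 -1
python3 - <<'E'
from h import *
a=imaging.grab_frame("side")[200:300,270:370]
cv2.imwrite("pics/pre.png",cv2.resize(a,(500,500),interpolation=2)[:,:,::-1])
E
```

```text
green sgn -1 turn/45 [0.0001 0.0014 0.0035] shift/200 [0.0017 0.0073 0.0509] target [ 497.395  -149.6308   54.0331]
t 4.2 pos [ 495.5848 -150.9286   64.0727] rot [-3.1411  0.2011  3.055 ] F [ 1.1914 -0.1942 -0.6372] open 0.000677034066391246 q [-0.3301  0.3524  2.133   0.1069  0.4631 -1.9053]
```

View pics/pre.png

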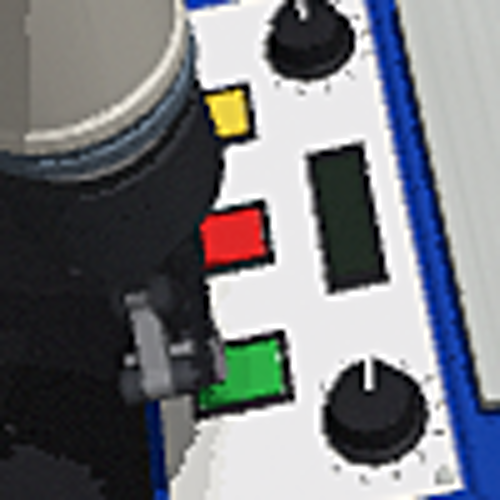

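The fingertips are over the green paddle's near half (210,370), with the rest of the paddle visible to (285,370). Pressing now in small increments.

>>> step_arm(moves=[[[0,0,0],[0,0.004,0.01],-1],[[0,0,0],[0,0.004,0.02],-1],[[0,0,0],[0,0.004,0.028],-1],[[0,0,0],[0,0.004,0.028],-1]])

```text
clock: 4.65
eef_pos: [496.2, -150.1, 57.7]
tcp_rot: [-3.141, 0.2, 3.055]
contact_force: [-0.2, -0.5, -0.0]
opening: -0.002
grasp_force: 0.0
```

>>> step_arm(moves=[[[0,0,0],[0,0,0.006],-1],[[0,0,0],[0,0,0.012],-1],[[0,0,0],[0,0,0.018],-1],[[0,0,0],[0,0,0.018],-1]])

```text
clock: 5.05
eef_pos: [497.0, -150.2, 54.6]
tcp_rot: [-3.141, 0.2, 3.055]
contact_force: [-2.7, 1.2, 9.0]
opening: -0.001
grasp_force: 4.1
```

```bash
python3 plan.py green 4 13 -1
```

```text
green sgn -1 turn/45 [0.0003 0.0004 0.0035] shift/200 [-0.0012  0.0033  0.0031] target [ 497.395  -149.6308   54.0331]
t 5.05 pos [ 496.9789 -150.2478   54.5927] rot [-3.1413  0.2003  3.055 ] F [-2.6914  1.165   9.0095] open -0.0005169550091828291 q [-0.3276  0.3724  2.1346  0.1105  0.4423 -1.9071]
```

>>> step_arm(moves=[[[0,0,0],[0,0,0.005],-1],[[0,0,0],[0,0,0.005],-1]])

```text
clock: 5.25
eef_pos: [497.1, -150.3, 54.4]
tcp_rot: [-3.141, 0.201, 3.055]
contact_force: [-9.3, 1.6, 22.9]
opening: -0.001
grasp_force: 12.0
```

>>> step_arm(moves=[[[0,0,0],[0,0,-0.1],-1],[[0,0,0],[0,0,-0.2],-1],[[0,0,0],[0,-0.32,-0.2],-1],[[0,0,0],[0,-0.32,-0.2],-1],[[0,0,0],[0,-0.32,-0.2],-1]])

```text
clock: 5.75
eef_pos: [484.0, -215.1, 92.8]
tcp_rot: [-3.141, 0.201, 3.053]
contact_force: [0.1, 0.0, 0.6]
opening: -0.001
grasp_force: 0.0
```

```bash
python3 plan.py green 4 13 -1;python3 plan.py yellow 20 13 -1
python3 - <<'E'
from h import *
a=imaging.grab_frame("side")[200:300,270:370]
b=imaging.grab_frame("top")[180:260,310:410]
cv2.imwrite("pics/post.png",np.hstack([cv2.resize(a,(400,400),interpolation=2),cv2.resize(b,(400,320),interpolation=2)[:,:].repeat(1,0) if 0 else np.vstack([cv2.resize(b,(400,320),interpolation=2),np.zeros((80,400,3),np.uint8)])])[:,:,::-1])
E
```

```text
green sgn -1 turn/45 [-0.001   0.0018  0.0008] shift/200 [0.0018 0.3324 0.1974] target [ 497.395  -149.6308   54.0331]
t 5.75 pos [ 483.9823 -215.134    92.8485] rot [-3.1407  0.2014  3.0528] F [0.0669 0.0246 0.6022] open -0.0011740761168303748 q [-0.4686  0.3157  2.0891  0.1399  0.5534 -2.0628]
yellow sgn -1 turn/45 [-0.001   0.0018  0.0008] shift/200 [0.0013 0.9823 0.1169] target [505.8352 -19.8661  69.7141]
t 5.75 pos [ 483.9823 -215.134    92.8485] rot [-3.1407  0.2014  3.0528] F [0.0669 0.0246 0.6022] open -0.0011740761168303748 q [-0.4686  0.3157  2.0891  0.1399  0.5534 -2.0628]
```

View pics/post.png

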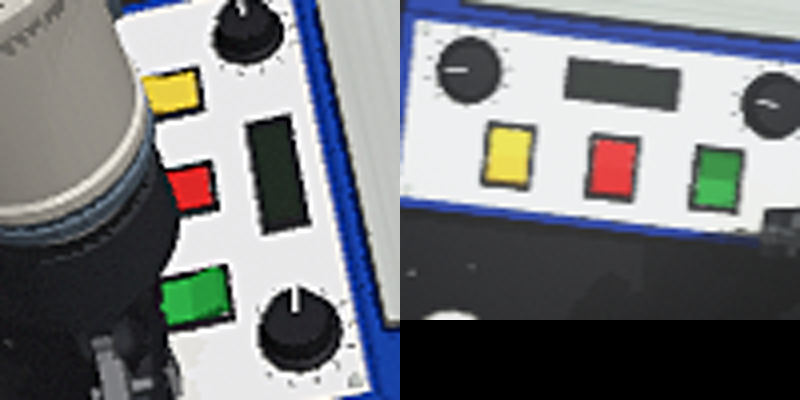

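The green rocker's shading flipped: its far half is now raised and darker at (218,292) side and (720,165) top. It has snapped on and the dials are unchanged. Yellow is next.

>>> step_arm(moves=[[[0,0,0],[0.001,0.982,0],-1],[[0,0,0],[0.001,0.982,0],-1],[[0,0,0],[0.001,0.982,0],-1],[[0,0,0],[0.001,0.982,0],-1],[[0,0,0],[0.001,0.982,0.05],-1],[[0,0,0],[0.001,0.982,0.146],-1],[[0,0,0],[0.001,0.982,0.146],-1],[[0,0,0],[0.001,0.982,0.146],-1]])

```text
clock: 6.65
eef_pos: [505.5, -18.0, 63.4]
tcp_rot: [-3.141, 0.198, 3.055]
contact_force: [-0.8, 0.4, 0.6]
opening: -0.005
grasp_force: 0.0
```

```bash
python3 plan.py yellow 4 13 -1
```

```text
yellow sgn -1 turn/45 [ 0.0002 -0.0021  0.0036] shift/200 [-0.0089 -0.0091  0.0495] target [509.0012 -20.1499  54.0331]
t 6.65 pos [505.4775 -18.0122  63.3869] rot [-3.1412  0.1983  3.0551] F [-0.8316  0.3999  0.5714] open -0.004824250570836682 q [-0.0309  0.3384  2.1597 -0.0263  0.4457 -1.4925]
```

>>> step_arm(moves=[[[0,0,0],[-0.007,-0.007,0.01],-1],[[0,0,0],[-0.007,-0.007,0.02],-1],[[0,0,0],[-0.007,-0.007,0.03],-1],[[0,0,0],[-0.007,-0.007,0.036],-1],[[0,0,0],[-0.007,-0.007,0.042],-1],[[0,0,0],[-0.007,-0.007,0.046],-1],[[0,0,0],[-0.007,-0.007,0.046],-1]])

```text
clock: 7.35
eef_pos: [509.5, -19.8, 55.1]
tcp_rot: [-3.141, 0.2, 3.055]
contact_force: [-1.1, -0.6, -0.8]
opening: -0.0
grasp_force: 0.0
```

>>> step_arm(moves=[[[0,0,0],[0,0,0.005],-1],[[0,0,0],[0,0,0.005],-1]])

```text
clock: 7.55
eef_pos: [509.6, -19.8, 54.8]
tcp_rot: [-3.141, 0.201, 3.055]
contact_force: [-6.3, -0.0, 14.0]
opening: 0.001
grasp_force: 7.8
```

>>> step_arm(moves=[[[0,0,0],[0,0,-0.1],-1],[[0,0,0],[0,0,-0.18],-1],[[0,0,0],[0,-0.325,-0.18],-1],[[0,0,0],[0,-0.325,-0.18],-1],[[0,0,0],[0,-0.325,-0.18],-1],[[0,0,0],[0,-0.325,-0.18],-1]])

```text
clock: 8.15
eef_pos: [496.7, -84.0, 89.3]
tcp_rot: [-3.141, 0.2, 3.054]
contact_force: [0.0, 0.6, -0.1]
opening: -0.002
grasp_force: 0.0
```

```bash
python3 plan.py red 4 13 -1
python3 - <<'E'
from h import *
a=imaging.grab_frame("side")[180:300,270:370]
b=imaging.grab_frame("top")[180:260,310:410]
cv2.imwrite("pics/post2.png",np.hstack([cv2.resize(a,(400,480),interpolation=2),np.vstack([cv2.resize(b,(400,320),interpolation=2),np.zeros((160,400,3),np.uint8)])])[:,:,::-1])
E
```

```text
red sgn -1 turn/45 [0.0001 0.0001 0.0019] shift/200 [ 0.0029 -0.0015  0.1796] target [503.1981 -84.8904  54.0331]
t 8.15 pos [496.6725 -84.0052  89.3475] rot [-3.1414  0.2001  3.0537] F [ 0.0219  0.5855 -0.0859] open -0.002148620385264917 q [-0.1833  0.2847  2.1506  0.0386  0.5074 -1.698 ]
```

View pics/post2.png

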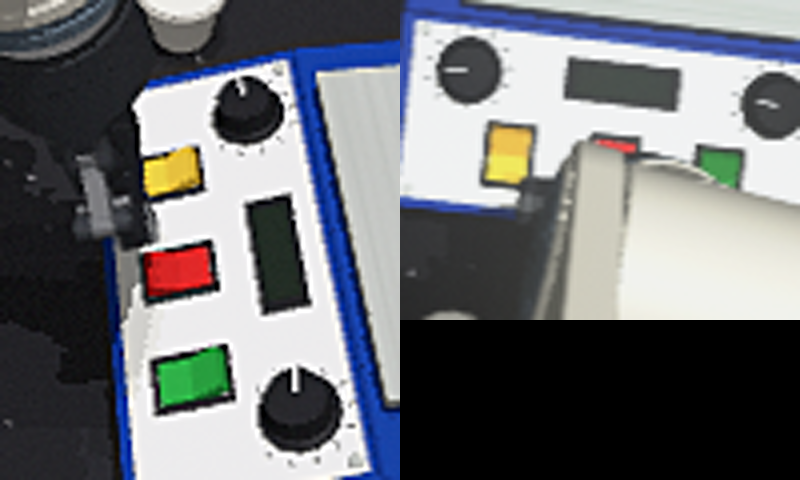

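Yellow at (172,172) side and (510,153) top now shows the raised darker far half, like green at (193,377). Red at (180,270) is still off, so I'll press it.

>>> step_arm(moves=[[[0,0,0],[0.002,-0.002,0.06],-1],[[0,0,0],[0.002,-0.002,0.12],-1],[[0,0,0],[0.002,-0.002,0.14],-1],[[0,0,0],[0.002,-0.002,0.15],-1],[[0,0,0],[0.002,-0.002,0.16],-1],[[0,0,0],[0.002,-0.002,0.17],-1],[[0,0,0],[0.002,-0.002,0.177],-1],[[0,0,0],[0.002,-0.002,0.177],-1]])

```text
clock: 9.05
eef_pos: [503.7, -85.0, 54.9]
tcp_rot: [-3.141, 0.201, 3.055]
contact_force: [-1.1, 0.5, 0.3]
opening: -0.001
grasp_force: 0.8
```

>>> step_arm(moves=[[[0,0,0],[0,0,0.004],-1],[[0,0,0],[0,0,0.004],-1]])

```text
clock: 9.25
eef_pos: [503.7, -85.0, 54.7]
tcp_rot: [-3.141, 0.201, 3.055]
contact_force: [-5.6, 0.8, 14.6]
opening: 0.003
grasp_force: 7.8
```

Bottomed out, as with the other two. Lifting clear and moving back toward the robot's left to check.

>>> step_arm(moves=[[[0,0,0],[0,0,-0.1],-1],[[0,0,0],[0,0,-0.3],-1],[[0,0,0],[0,0,-0.6],-1],[[0,0,0],[0,0,-0.7],-1],[[0,0,0],[0,0.9,-0.7],-1],[[0,0,0],[0,0.9,-0.7],-1],[[0,0,0],[0,0.9,-0.7],-1],[[0,0,0],[0,0.9,-0.7],-1]])

```text
clock: 10.05
eef_pos: [491.7, 99.6, 191.6]
tcp_rot: [3.141, 0.202, 3.056]
contact_force: [0.5, 0.1, -0.3]
opening: 0.001
grasp_force: 0.0
```

Run:
```python
from h import *
a=imaging.grab_frame("side")[150:350,220:480]
b=imaging.grab_frame("top")[110:270,270:440]
cv2.imwrite("pics/fin.png",np.hstack([cv2.resize(a,(400,308),interpolation=2)[:308],cv2.resize(b,(400,376),interpolation=2)[68:]])[:,:,::-1])
```

```text
(no output)
```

View pics/fin.png

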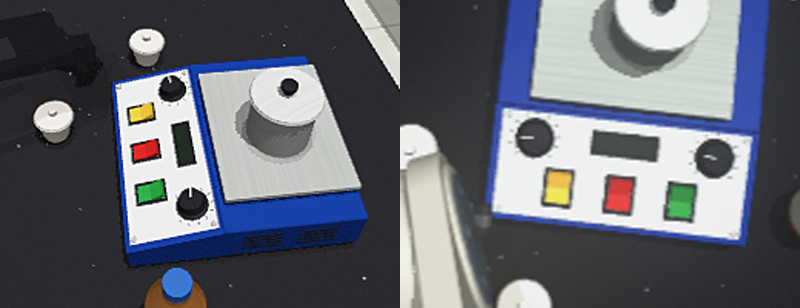

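All three rockers show the flipped two-tone look: (558,188), (619,195) and (680,201) in the top half. The beaker, dials and crucibles haven't moved, and the arm is clear.

```bash
python3 -c "
from rig import r
print(r.sign_off())"
```

```text
the job is handed in; nothing more can be done
None
```

I pressed the mains, stirrer and heater switches on in that order, and the last pictures show all three snapped over, with the dials, beaker, bottle and crucible where they were; the job is handed in, but sign-off returned no verdict.

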